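# Assemble a probe connector housing in its nest

## Robot

A 7-joint arm with a two-finger parallel gripper is mounted at the origin on the work surface. World frame = base frame: x ahead of the robot, y to its left, z up, the work surface at z = 0. Lengths are in mm, angles in rad, forces in N, time in s.
With the tool pointing down it reaches from about 400 to 875 mm from the base axis. Payload 4.4 kg.
Tool frame: the origin (TCP) lies on the centre line of the jaws, within the pads' length; the fingertips stand 14 mm ahead of it and the grasp point (between the pads) lies 5 mm behind it; z points along the fingers, x is the direction in which the jaws open and shut, and the axes are right-handed (so a half turn about z gives the same grasp; the last joint's range is limited). The gripper opens to 85 mm and grips with 20 to 120 N. Pads are 22 mm wide; open, the fingers measure 114 mm over their backs; the gripper's body (76 mm by 85 mm) begins 54 mm behind the grasp point. The pads swing forward as they close: fully open they stand 13 mm farther back than shut.
Start: joints at [-1.237, 0.628, 0.038, 1.517, -0.027, 0.996, -0.02], TCP at [252.981, 598.764, 245.313] pointing down, gripper open.
Joint ranges: [-3.06, 3.06], [-0.37, 2.12], [-1.25, 1.32], [0.18, 2.47], [-1.1, 4.24], [0.23, 1.98], [-2.94, 2.94]. Speed limits (rad/s): [2.57, 2.57, 3.14, 3.14, 3.14, 3.14, 3.14].

## Interface

Orientations are given as [roll, pitch, yaw] about the fixed x, y, z axes, in that order (R = Rz(yaw) Ry(pitch) Rx(roll)).
In Python, from cell import ctrl gives the robot as it stands.
- The arm moves only by the tool send_rows, never from a script. Its argument "commands" is a list of rows, each a list of 5 numbers: the finger opening in mm, from 0 to 85.4, then the shift along the tool's x, y, z in mm, then the turn about the tool's z in degrees. In form: [[grip, x, y, z, roll], ...]. A call has 1 to 5 rows; each row is the pose to reach, as a shift and turn from the pose measured when the call began, along the tool's axes at that moment; what a row does not reach only later rows make up. A row lasts 1/10 s, in which the tool goes at most 50 mm and 8.59 degrees, less where a joint would pass 70% of its speed; a pose out of reach is approached as far as the arm can. A call with a gripper value outside its range is refused whole. The fingers move at their own pace and stop on an object; the grip force is fixed at half the most. Time passes only in rows, so rows that repeat a pose let the fingers close. It gives the time, the measured TCP pose, the force and the opening at its end, in the units of the state.
- ctrl.read_state(): the state, without advancing time (a new reading comes with each control period).
- ctrl.get_image(name): name is "scene" or "top" or "wrist"; returns the picture (384x512x3 uint8, red, green, blue); there is no depth.
- ctrl.camera_params(name): a dict with "fx", "fy", "cx", "cy" (pixels), "cam_to_world" (4x4, takes a point from camera to world coordinates). Camera axes: x right, y down, z forward; pixel columns grow to the right and rows downward; lengths in mm; the calibration is good to about 2 mm. A picture is of the moment at which its call begins: read the wrist's pose just before it. camera_params takes no time and is no camera call; for the wrist camera it gives the pose at the moment of the call.
- ctrl.finish_job(): hands the job in, once; it reports no verdict.
The state is a dict: "clock": time; "qpos": joint angles; "qd": joint speeds; "tau": joint torques, N m; "eef_pos": TCP position; "tool_rot": TCP orientation; "force": force on the tool from outside, world axes, zero at the start; "torque": the same for the moment, N m; "width": finger opening in mm.
Only numpy, scipy, OpenCV 4.12 (cv2) and the standard library are available. Lean on these libraries where they do the work, as an engineer would, in place of code of your own. Each camera call takes 0.05 s, during which the arm holds its last target.

## Task

Put the connector housing together in the black assembly nest, in this order: lay the grey tray in the nest between its orange corner guides, set the green circuit board inside the tray with its yellow block upward, lay the metal frame flat on the tray's rim around the yellow block, and close it with the white cover on the frame. All long sides run along the nest's long side with the edges of tray, frame and cover lined up, and each part lies flat and released; leave the amber tape roll, the red parts bin and the screwdriver where they are.

Things in the scene. Friction and masses are not known exactly. Their poses are not given: they have to be found in the camera images.
- nest_floor (a point): Fixed nest: black plate 136 (x) x 96 (y) x 8 mm on the bench, with L-shaped orange guides at its four corners standing 12 mm above the plate. Point: centre of the plate's upper face (8 mm above the bench). z up. Between the guides there is room for 110 x 70 mm; the middle 86 mm of each long side and the middle 46 mm of each short side have no guide.
- tray_c (a point): Loose grey plastic tray, open on top: 100 (x) x 60 (y) x 16 mm high, walls and floor 5 mm thick, so its inside is 90 x 50 mm and 11 mm deep. The point is its centre, half-way up (8 mm above its underside). z up. Can be gripped across its 60 mm width. About 0.15 kg.
- board_c (a point): Loose green circuit board 80 (x) x 40 (y) x 4 mm, with flat chips and, mid-top, a yellow block 26 (x) x 16 (y) mm standing 30 mm above the green face (34 mm over all). Point: centre, half-way up (17 mm above the underside, in the block). z up. Grip the block across its 16 mm; fingertips 12 mm or more above the underside clear the tray's rim. About 0.07 kg.
- frame_c (a point): Loose flat aluminium frame (rectangular ring): 100 (x) x 60 (y) mm outside, 8 mm thick, with a 76 (x) x 38 (y) mm opening. The point is the centre of the opening, half-way up (4 mm above the underside). z up. Can be gripped across its outer 60 mm. About 0.10 kg.
- cover_c (a point): Loose white cover: a box closed on top and open below, 100 (x) x 60 (y) x 26 mm high, walls and top 4 mm thick, some grey bars on top. The point is its centre, half-way up (13 mm above its lower edge). z up. It clears the yellow block when it stands on the frame. Can be gripped across its 60 mm width. About 0.10 kg.
- tape: Bystander: loose roll of amber tape lying flat, 72 mm across, 22 mm high, hole 40 mm. Origin at the centre of its underside. To be left alone.
- bin: Bystander: loose red open parts bin, 90 (x) x 65 (y) x 30 mm high. Origin at the centre of its underside. To be left alone.
- driver: Bystander: loose screwdriver lying on the bench beyond the other things. Origin on its underside; x points from handle to tip. To be left alone.
Things that resemble listed ones, but are neither listed nor needed, are in the scene too. What is meant by the part that bears frame_c is not pink, and is the larger of those in its own colour. Of the things that look like the part that bears cover_c, the larger one is meant.

How it is judged:
By the outcome, as a careful person would: the job done as asked, in the order asked, and still so for the second after the job is handed in, with the robot touching nothing.
It also fails if it takes over 112 s, if anything falls off the work surface, if the arm or the gripper's body presses on something with over 40 N, if the wrist force passes 120 N, or if a joint passes its speed limit or range.

## Working session

There is one attempt and no reset: what is moved stays moved. The work goes in short steps, Python scripts to look and compute and a tool call to move; the robot and the scene stay as the last step left them, time stands still between calls to the robot, and variables do not carry over. Pictures are saved under pics/ and viewed, and the job is handed in when it is done.

Besides the shell and the picture viewer there is one more tool, called in YAML: its name, and indented under it one key for each argument. send_rows: Moves the arm, as the interface text tells. Its arguments: {"type":"object","properties":{"commands":{"type":"array"}},"required":["commands"]}

```bash
ls; mkdir -p pics; python3 - <<'E'
from cell import ctrl
import cv2
s=ctrl.read_state(); print(s)
for n in ("scene","top","wrist"):
    p=ctrl.camera_params(n); print(n,p)
    im=ctrl.get_image(n); cv2.imwrite(f"pics/{n}0.png",im[:,:,::-1])
E
```

```text
pics
{'clock': 0.0, 'qpos': array([-1.23678242,  0.62932905,  0.03843571,  1.51838517, -0.02705024,
        0.99629797, -0.02000824]), 'qd': array([ 0.00052734, -0.00246717,  0.00046101, -0.00064456, -0.00026483,
        0.00136131, -0.00263738]), 'tau': array([-1.42239730e-05, -5.63417780e+01,  1.22661106e+00, -1.93443471e+01,
        1.11174028e-02,  1.09134571e-02,  6.64067286e-06]), 'eef_pos': array([252.73130955, 598.19599655, 244.39451563]), 'tool_rot': array([-3.14157150e+00,  1.90246966e-03,  1.17095152e+00]), 'force': array([ 0.44099106, -0.55794774, -0.3991306 ]), 'torque': array([-0.04143404, -0.0057281 , -0.05674674]), 'width': 85.51295529299165}
scene {'fx': 375.8124610929167, 'fy': 375.8124610929167, 'cx': 253.41286348641586, 'cy': 196.6950632459698, 'cam_to_world': array([[ 1.65433483e-01,  5.95301926e-01, -7.86287085e-01,
         1.42047055e+03],
       [ 9.86092793e-01, -8.69932028e-02,  1.41609275e-01,
        -1.87820520e+02],
       [ 1.58986424e-02, -7.98778943e-01, -6.01414527e-01,
         6.87745776e+02],
       [ 0.00000000e+00,  0.00000000e+00,  0.00000000e
[... 266 characters left out ...]
 -2.75495260e-02, -4.38608781e-03,
        -2.18241117e+01],
       [ 7.09574548e-03, -9.90424508e-02, -9.95057910e-01,
         1.04537705e+03],
       [ 0.00000000e+00,  0.00000000e+00,  0.00000000e+00,
         1.00000000e+00]])}
wrist {'fx': 332.01301669772005, 'fy': 332.01301669772005, 'cx': 251.0557256672401, 'cy': 188.16433733931342, 'cam_to_world': array([[ 3.89214338e-01,  8.71299082e-01,  2.98914884e-01,
         1.78156591e+02],
       [ 9.21147185e-01, -3.68239795e-01, -1.26044900e-01,
         6.31614531e+02],
       [ 2.49549526e-04,  3.24403086e-01, -9.45918905e-01,
         3.73700007e+02],
       [ 0.00000000e+00,  0.00000000e+00,  0.00000000e+00,
         1.00000000e+00]])}
```

View pics/top0.png

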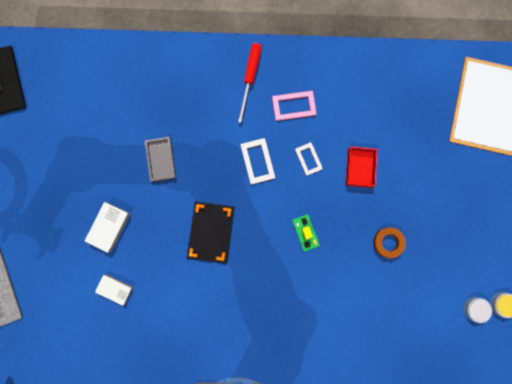

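View pics/scene0.png

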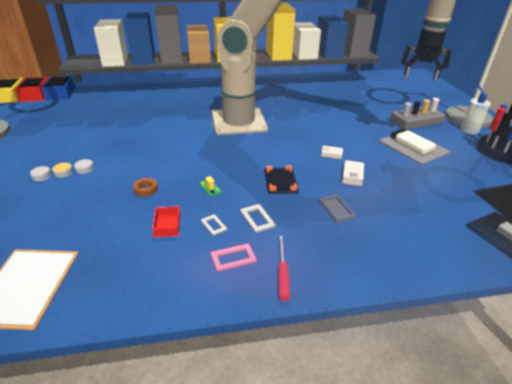

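View pics/wrist0.png

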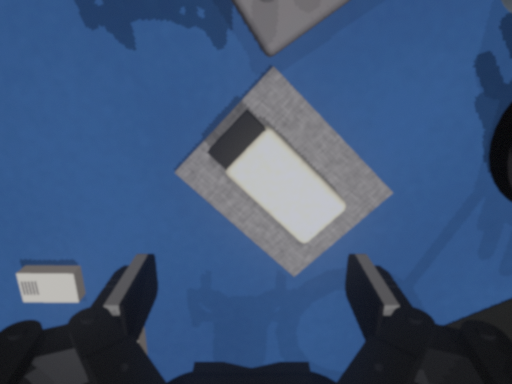

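The top view shows the black nest at (211,233), the grey tray at (160,160) and the green board at (306,233).

- **Frame candidates:** large white-silver (258,160), small white-silver (309,158), pink (294,105). I choose (258,160).
- **Cover candidates:** large white (107,227), small white (114,290). I choose (107,227). The white box on a grey mat in the wrist view is outside the work area.
- **Bystanders:** bin (362,167), tape (390,242), driver (250,80).

Next I measure these and crop in close to check.

```bash
cat > h.py <<'E'
import numpy as np, cv2
from cell import ctrl
from scipy.spatial.transform import Rotation as Ro
def ray(P,uv,z):
    T=P["cam_to_world"]; d=np.array([(uv[0]-P["cx"])/P["fx"],(uv[1]-P["cy"])/P["fy"],1.])
    d=T[:3,:3]@d; o=T[:3,3]; return o+d*(z-o[2])/d[2]
def proj(P,X):
    T=P["cam_to_world"]; c=T[:3,:3].T@(np.asarray(X,float)-T[:3,3]); return P["fx"]*c[0]/c[2]+P["cx"],P["fy"]*c[1]/c[2]+P["cy"]
def grab(n,name):
    P=ctrl.camera_params(n); im=ctrl.get_image(n); cv2.imwrite("pics/"+name,im[:,:,::-1]); return P,im
def rect(P,mask,z,near=None,amin=30):
    """world min-area rects of mask blobs with contour cast onto height z"""
    cs,_=cv2.findContours(mask.astype(np.uint8),cv2.RETR_EXTERNAL,cv2.CHAIN_APPROX_NONE); out=[]
    for c in cs:
        if cv2.contourArea(c)<amin: continue
        w=np.array([ray(P,p[0],z)[:2] for p in c],np.float32)
        (x,y),(a,b),t=cv2.minAreaRect(w)
        if a<b: a,b,t=b,a,t+90
        m=c[:,0].mean(0); out.append((m.round(),round(x,1),round(y,1),round(a,1),round(b,1),round((t+90)%180-90,1)))
    return out
def go(xyz,yawdeg=None,s=None):
    """rows x,y,z,roll to bring TCP to xyz with jaw axis at yawdeg (mod 180)"""
    s=s or ctrl.read_state(); R=Ro.from_euler("xyz",s["tool_rot"]).as_matrix()
    d=R.T@(np.asarray(xyz)-s["eef_pos"]); yaw=np.degrees(np.arctan2(R[1,0],R[0,0])); r=0
    if yawdeg is not None: r=(yaw-yawdeg+90)%180-90
    return d.round(1),round(r,1),"yaw",round(yaw,1),"q7",s["qpos"][6].round(2)
E
python3 - <<'E'
from h import *
P,im=grab("top","top1.png")
hsv=cv2.cvtColor(im,cv2.COLOR_RGB2HSV); H,S,V=[hsv[:,:,i].astype(int) for i in range(3)]
white=(S<60)&(V>165); grey=(S<70)&(V>70)&(V<165)
blk=(V<60); org=(H>5)&(H<20)&(S>180)&(V>200); grn=(H>45)&(H<80)&(S>120)
for n,m,z in (("white z26",white,26),("white z8",white,8),("grey16",grey,16),("black8",blk,8),("org20",org,20),("grn4",grn,4),("yel",(H>22)&(H<35)&(S>150),34)):
    print(n); 
    for r in rect(P,m,z,amin=5):
        if abs(r[0][0]-230)<200 and r[0][1]>60:print("  ",r)
c=im[80:310,70:350]; cv2.imwrite("pics/crop1.png",cv2.resize(c,None,fx=2.6,fy=2.6,interpolation=cv2.INTER_CUBIC)[:,:,::-1])
E
```

```text
white z26
   (array([113., 290.]), 312.3, 293.5, 71.5, 44.5, 66.6)
   (array([106., 227.]), 456.8, 318.6, 102.8, 61.4, -23.6)
   (array([308., 159.]), 630.6, -152.7, 70.4, 43.0, 24.0)
   (array([257., 161.]), 622.0, -31.2, 99.9, 60.5, 16.1)
   (array([291., 104.]), 761.1, -114.5, 92.8, 53.6, -80.6)
   (array([243., 103.]), 762.8, 5.8, 93.4, 5.7, -10.0)
white z8
   (array([113., 290.]), 309.8, 299.0, 72.8, 45.2, 66.6)
   (array([106., 227.]), 456.9, 324.6, 104.6, 62.5, -23.6)
   (array([308., 159.]), 633.8, -155.0, 71.6, 43.8, 24.0)
   (array([257., 161.]), 625.0, -31.4, 101.7, 61.6, 16.1)
   (array([291., 104.]), 766.6, -116.1, 94.5, 54.5, -80.6)
   (array([243., 103.]), 768.3, 6.3, 95.0, 5.8, -10.0)
grey16
   (array([122., 287.]), 321.4, 277.7, 79.5, 34.0, 35.0)
   (array([119., 232.]), 444.5, 290.0, 100.6, 7.4, -23.0)
   (array([160., 159.]), 621.9, 202.6, 101.6, 60.8, 10.3)
black8
   (array([307., 244.]), 428.3, -153.4, 9.5, 7.1, 0.9)
   (array([304., 221.]), 482.6, -146.6, 9.5, 4.8, 0.9)
   (array([213., 234.]), 450.4, 75.1, 132.4, 92.8, -6.0)
org20
   (array([221., 257.]), 395.4, 48.8, 16.3, 13.9, -88.5)
   (array([192., 253.]), 400.5, 115.6, 19.9, 9.8, 47.2)
   (array([228., 211.]), 500.0, 38.2, 15.5, 14.9, 77.8)
   (array([198., 207.]), 508.6, 105.3, 20.2, 11.1, -49.5)
grn4
   (array([306., 232.]), 455.6, -151.2, 79.1, 39.3, 22.0)
yel
   (array([307., 232.]), 455.5, -149.9, 26.1, 17.3, 22.9)
```

View pics/crop1.png

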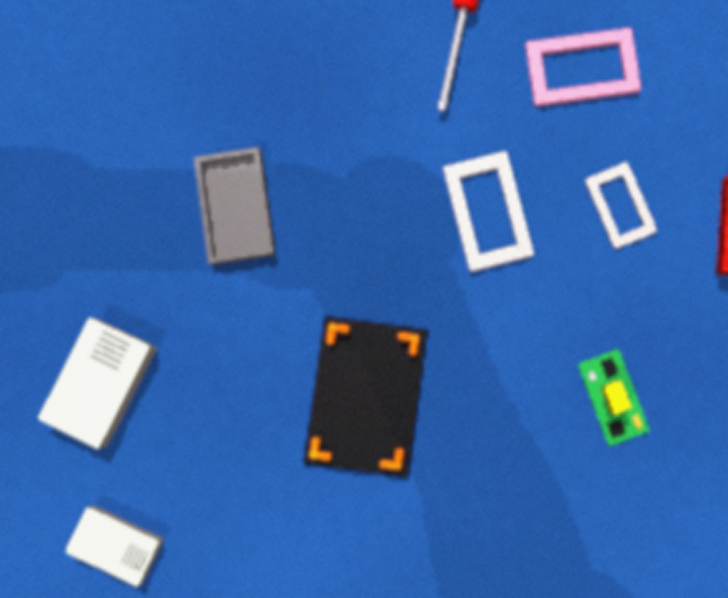

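The crop confirms it. Both chosen parts match the given sizes (frame about 101x61, cover 103x61). The look-alikes measure about 71x44 (small frame and small cover) and 94x54 (pink frame). I'll look at the nest first with the wrist camera.

```bash
python3 - <<'E'
from h import *
print(go([451,76,245],84)); print(go([622,202,245],100))
E
```

```text
(array([-4.041e+02,  3.859e+02,  2.000e-01]), np.float64(-16.9), 'yaw', np.float64(67.1), 'q7', np.float64(-0.02))
(array([-221.5,  494.4,   -0. ]), np.float64(-32.9), 'yaw', np.float64(67.1), 'q7', np.float64(-0.02))
```

send_rows:
  commands:
    - [85,-40,38,0,-5]
    - [85,-75,72,0,-10]
    - [85,-110,105,0,-17]
    - [85,-145,138,0,-17]
    - [85,-180,172,0,-17]

```text
clock: 0.7
eef_pos: [341.6, 363.5, 244.9]
tool_rot: [-3.141, 0.001, 1.468]
force: [1.1, -0.1, 1.3]
width: 85.0
```

```bash
python3 - <<'E'
from h import *
print(go([451,76,245],84),ctrl.read_state()["eef_pos"])
E
```

```text
(array([-2.748e+02,  1.383e+02,  2.000e-01]), np.float64(0.1), 'yaw', np.float64(84.1), 'q7', np.float64(0.57)) [341.61086463 363.54406146 244.94469664]
```

send_rows:
  commands:
    - [85,-44,22,0,0]
    - [85,-88,44,0,0]
    - [85,-132,66,0,0]
    - [85,-176,88,0,0]
    - [85,-220,110,0,0]

```text
clock: 1.2
eef_pos: [428.9, 131.5, 245.4]
tool_rot: [3.141, 0.001, 1.468]
force: [1.0, 0.4, -0.3]
width: 85.3
```

send_rows:
  commands:
    - [85,-40,20,0,0]
    - [85,-55,28,0,0]
    - [85,-55,28,0,0]
    - [85,-55,28,0,0]

```text
clock: 1.6
eef_pos: [450.8, 74.4, 245.4]
tool_rot: [-3.141, 0.0, 1.468]
force: [-0.3, 0.7, -0.9]
width: 84.9
```

```bash
python3 - <<'E'
from h import *
print(ctrl.read_state()["eef_pos"], go([451,76,245],84))
P,im=grab("wrist","w_nest.png")
np.save("w_nestP.npy",P,allow_pickle=True)
E
```

```text
[450.78418464  74.43733555 245.35425447] (array([1.6, 0.1, 0.4]), np.float64(0.1), 'yaw', np.float64(84.1), 'q7', np.float64(1.25))
```

View pics/w_nest.png

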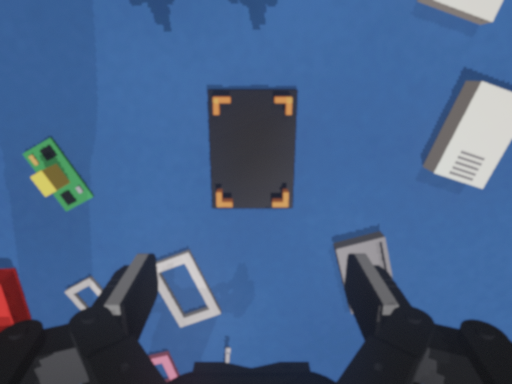

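The wrist view shows the nest upright at about (253,148), with orange guides at its four corners. I fit its pose next.

```bash
cat >> h.py <<'E'
def masks(im):
    hsv=cv2.cvtColor(im,cv2.COLOR_RGB2HSV); H,S,V=[hsv[:,:,i].astype(int) for i in range(3)]
    return H,S,V
E
python3 - <<'E'
from h import *
P=np.load("w_nestP.npy",allow_pickle=True).item()
im=cv2.imread("pics/w_nest.png")[:,:,::-1].copy()
H,S,V=masks(im)
org=(H>5)&(H<22)&(S>150)&(V>140)
org[:,:200]=0; org[:,310:]=0; org[230:]=0
blk=(V<75); blk[:,:200]=0; blk[:,310:]=0; blk[230:]=0;blk[:80]=0
print("plate",rect(P,(blk|org),8,amin=500))
print("org", rect(P,org,20,amin=20))
# all orange together
pts=np.argwhere(org)[:,::-1]; w=np.array([ray(P,p,20)[:2] for p in pts],np.float32); print("orgall",cv2.minAreaRect(w))
E
```

```text
plate [(array([251., 146.]), 451.1, 76.7, 131.1, 92.4, -5.9)]
org []Traceback (most recent call last):
  File "<stdin>", line 11, in <module>
cv2.error: OpenCV(4.12.0) /io/opencv/modules/imgproc/src/convhull.cpp:143: error: (-215:Assertion failed) total >= 0 && (depth == CV_32F || depth == CV_32S) in function 'convexHull'
```

```bash
python3 - <<'E'
from h import *
P=np.load("w_nestP.npy",allow_pickle=True).item()
im=cv2.imread("pics/w_nest.png")[:,:,::-1].copy()
H,S,V=masks(im); print(im[100,220],H[100,220],S[100,220],V[100,220])
org=(im[:,:,0].astype(int)-im[:,:,2]>60); org[:,:200]=0; org[:,310:]=0; org[230:]=0
print("org", rect(P,org,20,amin=20))
pts=np.argwhere(org)[:,::-1]; w=np.array([ray(P,p,20)[:2] for p in pts],np.float32); print("orgall",cv2.minAreaRect(w))
E
```

```text
[207 147  89] 15 145 207
org [(array([281., 200.]), 506.6, 103.3, 19.6, 18.4, -4.7), (array([223., 200.]), 499.9, 39.7, 19.6, 18.4, -7.0), (array([285., 103.]), 404.2, 114.0, 19.3, 19.0, -5.9), (array([219., 104.]), 397.6, 50.0, 19.3, 18.9, -5.9)]
orgall ((452.09320068359375, 76.75617980957031), (83.30687713623047, 122.17729949951172), 84.0924072265625)
```

Nest centre is (451.7, 76.7) with its long axis at −5.9°, and both cameras agree within about 1 mm. Next is the tray.

```bash
python3 - <<'E'
from h import *
print(go([621,202,200],100.3))
E
```

```text
(array([143.4, 156.7,  45.3]), np.float64(-16.1), 'yaw', np.float64(84.2), 'q7', np.float64(1.25))
```

send_rows:
  commands:
    - [85,32,35,8,-5]
    - [85,64,70,18,-10]
    - [85,96,105,28,-16]
    - [85,128,140,40,-16]
    - [85,143,157,45,-16]

```text
clock: 2.15
eef_pos: [622.1, 207.6, 198.6]
tool_rot: [-3.141, -0.003, 1.755]
force: [-0.3, 0.0, -0.2]
width: 85.0
```

send_rows:
  commands:
    - [85,0,0,0,0]
    - [85,0,0,0,0]

```text
clock: 2.35
eef_pos: [620.2, 210.1, 197.7]
tool_rot: [-3.139, -0.004, 1.758]
force: [-0.8, 0.2, -0.0]
width: 85.1
```

```bash
python3 - <<'E'
from h import *
print(ctrl.read_state()["eef_pos"], go([621,202,200],100.3))
P,im=grab("wrist","w_tray.png")
np.save("w_trayP.npy",P,allow_pickle=True)
E
```

```text
[620.22904864 210.11230857 197.71297951] (array([-8.1, -0.8, -2.3]), np.float64(0.5), 'yaw', np.float64(100.8), 'q7', np.float64(1.35))
```

View pics/w_tray.png

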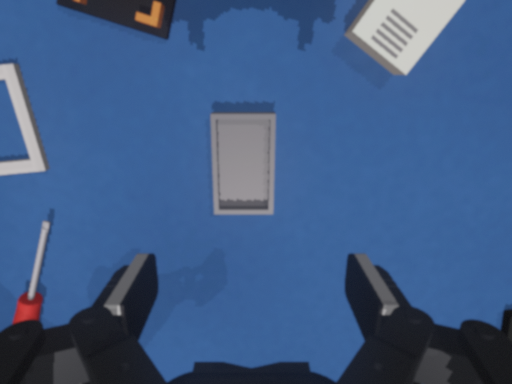

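The tray is centred at (243,164), open side up and aligned with the jaws.

```bash
python3 - <<'E'
from h import *
P=np.load("w_trayP.npy",allow_pickle=True).item()
im=cv2.imread("pics/w_tray.png")[:,:,::-1].copy()
H,S,V=masks(im); m=(S<60)&(V>70); m[:95]=0;m[225:]=0;m[:,:195]=0;m[:,290:]=0
print(rect(P,m,16,amin=300))
E
```

```text
[(array([243., 163.]), 624.1, 204.1, 100.8, 60.4, 10.6)]
```

```bash
python3 - <<'E'
from h import *
print(go([624.1,204.1,12],100.6))
E
```

```text
(array([ -5.6,   3.3, 186.3]), np.float64(0.1), 'yaw', np.float64(100.7), 'q7', np.float64(1.35))
```

send_rows:
  commands:
    - [85,-5.6,3.3,40,0]
    - [85,-5.6,3.3,80,0]
    - [85,-5.6,3.3,120,0]
    - [85,-5.6,3.3,140,0]
    - [85,-5.6,3.3,140,0]

```text
clock: 2.9
eef_pos: [620.8, 202.3, 55.9]
tool_rot: [-3.132, -0.001, 1.757]
force: [0.4, -1.0, -0.2]
width: 85.1
```

```bash
python3 - <<'E'
from h import *
print(go([624.1,204.1,12],100.6))
E
```

```text
(array([ 1.1,  3.9, 43.9]), np.float64(0.0), 'yaw', np.float64(100.6), 'q7', np.float64(1.34))
```

send_rows:
  commands:
    - [85,1,4,20,0]
    - [85,1,4,35,0]
    - [85,1,4,43,0]
    - [85,1,4,43,0]
    - [85,1,4,43,0]

```text
clock: 3.4
eef_pos: [624.6, 204.1, 13.8]
tool_rot: [-3.134, -0.001, 1.756]
force: [0.6, -0.2, 0.4]
width: 85.0
```

```bash
python3 - <<'E'
from h import *
print(go([624.1,204.1,12],100.6))
E
```

```text
(array([ 0. , -0.5,  1.8]), np.float64(0.0), 'yaw', np.float64(100.6), 'q7', np.float64(1.34))
```

send_rows:
  commands:
    - [85,0,-0.5,1.8,0]
    - [50,0,-0.5,1.8,0]
    - [50,0,-0.5,1.8,0]
    - [50,0,-0.5,1.8,0]
    - [50,0,-0.5,1.8,0]

```text
clock: 3.9
eef_pos: [624.6, 204.2, 12.9]
tool_rot: [-3.135, -0.002, 1.757]
force: [-0.9, -0.8, 5.7]
width: 58.7
```

send_rows:
  commands:
    - [50,0,0,0,0]
    - [50,0,0,0,0]
    - [50,0,0,0,0]

```text
clock: 4.2
eef_pos: [624.6, 204.2, 12.9]
tool_rot: [-3.135, -0.002, 1.757]
force: [-0.9, 0.5, 1.8]
width: 58.5
```

send_rows:
  commands:
    - [50,0,0,-30,0]
    - [50,0,0,-60,0]
    - [50,0,0,-90,0]
    - [50,0,0,-90,0]
    - [50,0,0,-90,0]

```text
clock: 4.7
eef_pos: [625.2, 204.2, 103.0]
tool_rot: [-3.135, -0.002, 1.756]
force: [-0.1, -0.3, -2.3]
width: 58.3
```

```bash
python3 - <<'E'
from h import *
s=ctrl.read_state();print(s["eef_pos"],s["width"], go([451.7,76.7,103],84.1))
P,im=grab("wrist","w_tray2.png")
np.save("w_trayP.npy",P,allow_pickle=True)
E
```

```text
[625.2172879  204.18808114 103.03101832] 58.250198582080074 (array([ -93.3, -194.1,    1.1]), np.float64(16.5), 'yaw', np.float64(100.6), 'q7', np.float64(1.35))
```

View pics/w_tray2.png

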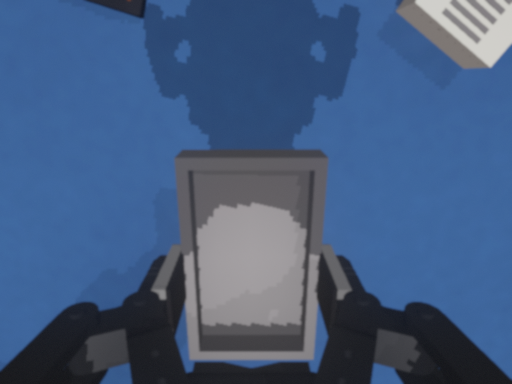

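The tray is held level, spanning rows 150–360. I compute its offset in the hand.

```bash
python3 - <<'E'
from h import *
P=np.load("w_trayP.npy",allow_pickle=True).item()
s=ctrl.read_state();R=Ro.from_euler("xyz",s["tool_rot"]).as_matrix()
z=s["eef_pos"][2]+3.1
for uv in ((251,151),(251,159),(251,359),(178,152),(326,152),(189,359),(315,359)):
    print(uv,(R.T@(ray(P,uv,z)-s["eef_pos"])).round(1))
E
```

```text
(251, 151) [  0.4 -51.8  -2.6]
(251, 159) [  0.4 -48.6  -2.7]
(251, 359) [ 0.4 52.1 -3.6]
(178, 152) [-28.1 -51.5  -2.7]
(326, 152) [ 29.8 -51.4  -2.6]
(189, 359) [-30.   52.   -3.6]
(315, 359) [31.9 52.2 -3.5]
```

```bash
python3 - <<'E'
from h import *
print(go([450.4,76.8,85],84.1))
E
```

```text
(array([ -92.8, -194.3,   18.5]), np.float64(16.5), 'yaw', np.float64(100.6), 'q7', np.float64(1.35))
```

send_rows:
  commands:
    - [50,-20,-40,0,5]
    - [50,-40,-80,3,10]
    - [50,-60,-120,6,16.5]
    - [50,-80,-160,10,16.5]
    - [50,-93,-194,18,16.5]

```text
clock: 5.25
eef_pos: [447.6, 74.5, 84.6]
tool_rot: [-3.13, 0.003, 1.467]
force: [0.4, -1.0, -2.3]
width: 58.4
```

send_rows:
  commands:
    - [50,0,0,0,0]
    - [50,0,0,0,0]

```text
clock: 5.45
eef_pos: [446.1, 73.8, 83.6]
tool_rot: [-3.127, 0.004, 1.466]
force: [0.4, 0.9, -1.1]
width: 58.2
```

```bash
python3 - <<'E'
from h import *
s=ctrl.read_state();print(s["eef_pos"],s["width"], go([450.4,76.8,21],84.1))
P,im=grab("wrist","w_tray3.png")
E
```

```text
[446.09383698  73.80221088  83.61845659] 58.21964930879912 (array([ 3.7,  4.9, 62.5]), np.float64(-0.1), 'yaw', np.float64(84.0), 'q7', np.float64(1.24))
```

View pics/w_tray3.png

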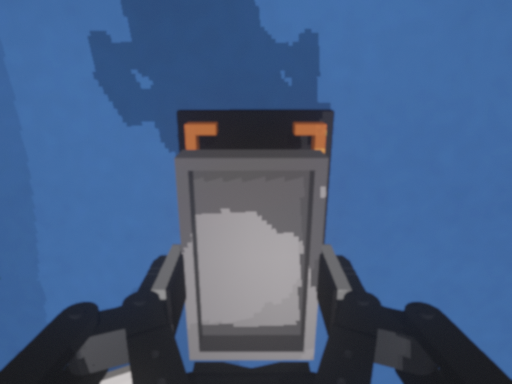

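send_rows:
  commands:
    - [50,3.7,4.9,15,0]
    - [50,3.7,4.9,35,0]
    - [50,3.7,4.9,44,0]
    - [50,3.7,4.9,44,0]
    - [50,3.7,4.9,44,0]

```text
clock: 6.0
eef_pos: [453.0, 78.1, 39.9]
tool_rot: [-3.13, 0.003, 1.468]
force: [-1.1, 0.6, -1.8]
width: 58.2
```

```bash
python3 - <<'E'
from h import *
s=ctrl.read_state();print(s["eef_pos"],s["tool_rot"],s["force"], go([450.4,76.8,21],84.1))
P,im=grab("wrist","w_tray4.png")
E
```

```text
[453.011196    78.1488884   39.88766589] [-3.12971464e+00  3.06829053e-03  1.46761785e+00] [-1.06512949  0.5818148  -1.79245389] (array([-1.6, -2.2, 18.9]), np.float64(-0.0), 'yaw', np.float64(84.1), 'q7', np.float64(1.23))
```

View pics/w_tray4.png

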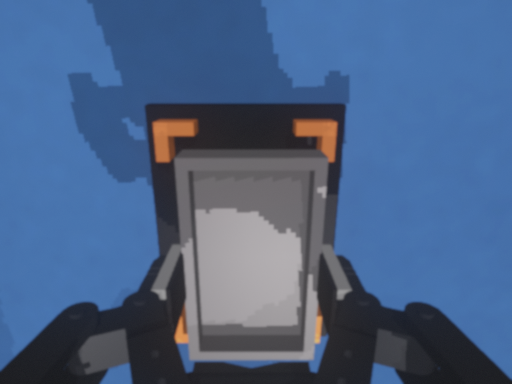

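send_rows:
  commands:
    - [50,-1.6,-2.2,4,0]
    - [50,-1.6,-2.2,8,0]
    - [50,-1.6,-2.2,12,0]
    - [50,-1.6,-2.2,12,0]
    - [50,-1.6,-2.2,12,0]

```text
clock: 6.55
eef_pos: [451.1, 76.6, 28.8]
tool_rot: [-3.131, 0.003, 1.467]
force: [-0.9, -0.5, -0.7]
width: 58.3
```

```bash
python3 - <<'E'
from h import *
s=ctrl.read_state();print(s["eef_pos"],s["tool_rot"],s["force"], go([450.4,76.8,21],84.1))
E
```

```text
[451.07210995  76.57434368  28.78565469] [-3.13120190e+00  2.81876859e-03  1.46709832e+00] [-0.91681525 -0.4607818  -0.72190486] (array([ 0.2, -0.6,  7.8]), np.float64(-0.0), 'yaw', np.float64(84.1), 'q7', np.float64(0.78))
```

send_rows:
  commands:
    - [50,0.2,-0.6,4,0]
    - [50,0.2,-0.6,7,0]
    - [50,0.2,-0.6,7,0]
    - [50,0.2,-0.6,7,0]

```text
clock: 6.95
eef_pos: [450.7, 76.8, 22.2]
tool_rot: [-3.132, 0.003, 1.467]
force: [-0.7, -0.4, -1.1]
width: 58.7
```

```bash
python3 - <<'E'
from h import *
s=ctrl.read_state();print(s["eef_pos"],s["tool_rot"],s["force"], go([450.4,76.8,21],84.1))
E
```

```text
[450.67114423  76.79980723  22.15450012] [-3.13177423e+00  3.03546528e-03  1.46702044e+00] [-0.66998178 -0.44863134 -1.09778396] (array([-0. , -0.3,  1.2]), np.float64(-0.0), 'yaw', np.float64(84.1), 'q7', np.float64(0.64))
```

Now I lower the last 1.3 mm, release and retreat.

send_rows:
  commands:
    - [50,0,-0.3,1.3,0]
    - [50,0,-0.3,1.3,0]
    - [80,0,-0.3,1.3,0]
    - [80,0,-0.3,1.3,0]
    - [80,0,-0.3,1.3,0]

```text
clock: 7.45
eef_pos: [450.4, 76.9, 21.0]
tool_rot: [-3.132, 0.003, 1.467]
force: [-0.0, -0.4, -0.3]
width: 79.7
```

send_rows:
  commands:
    - [80,0,0,0,0]
    - [80,0,0,-25,0]
    - [80,0,0,-60,0]
    - [80,0,0,-110,0]
    - [80,0,0,-150,0]

```text
clock: 7.95
eef_pos: [451.7, 77.3, 173.0]
tool_rot: [-3.132, 0.003, 1.467]
force: [0.3, 0.3, 0.0]
width: 80.4
```

send_rows:
  commands:
    - [80,0,0,-10,0]
    - [80,0,0,-10,0]
    - [80,0,0,-10,0]

```text
clock: 8.25
eef_pos: [451.1, 76.7, 182.1]
tool_rot: [-3.131, 0.003, 1.467]
force: [-0.5, -0.5, -0.5]
width: 80.1
```

```bash
python3 - <<'E'
from h import *
s=ctrl.read_state();print(s["eef_pos"],s["tool_rot"],s["force"],s["qpos"].round(2))
P,im=grab("wrist","w_tray5.png")
np.save("w_tray5P.npy",P,allow_pickle=True)
grab("top","top2.png")
E
```

```text
[451.12203311  76.72719683 182.06431002] [-3.13061373  0.00347426  1.46701188] [-0.48634176 -0.53822208 -0.52694971] [ 0.14  0.5  -0.52  2.08  0.4   0.66  0.82]
```

View pics/w_tray5.png

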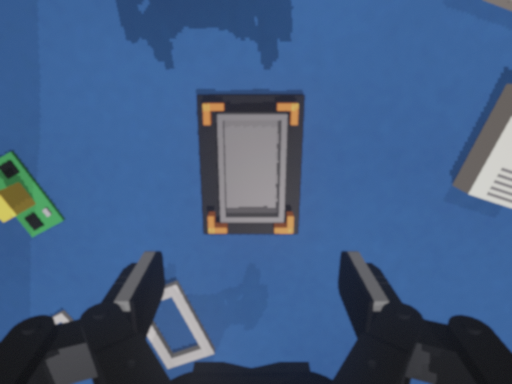

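The tray lies between the guides, centred at (252,168). I measure its pose and plan the approach to the board.

```bash
python3 - <<'E'
from h import *
P=np.load("w_tray5P.npy",allow_pickle=True).item()
im=cv2.imread("pics/w_tray5.png")[:,:,::-1].copy()
H,S,V=masks(im); m=(S<45)&(V>85); m[:100]=0;m[232:]=0;m[:,:205]=0;m[:,300:]=0
m=cv2.morphologyEx(m.astype(np.uint8),cv2.MORPH_OPEN,np.ones((3,3)))
print(rect(P,m,24,amin=300))
print(go([455,-151,190],112))
E
```

```text
[(array([252., 167.]), 450.6, 78.4, 102.1, 62.6, -5.9)]
(array([-226.3,   27.7,   -8.1]), np.float64(-27.9), 'yaw', np.float64(84.1), 'q7', np.float64(0.82))
```

send_rows:
  commands:
    - [85,-45,6,-2,-7]
    - [85,-90,11,-4,-14]
    - [85,-135,17,-6,-21]
    - [85,-180,22,-8,-28]
    - [85,-226,28,-8,-28]

```text
clock: 8.85
eef_pos: [454.4, -152.1, 188.4]
tool_rot: [-3.127, -0.005, 1.96]
force: [1.9, 0.2, -1.3]
width: 85.0
```

send_rows:
  commands:
    - [85,0,0,0,0]
    - [85,0,0,0,0]
    - [85,0,0,0,0]

```text
clock: 9.15
eef_pos: [454.0, -150.5, 187.4]
tool_rot: [-3.126, -0.008, 1.961]
force: [-0.6, -0.5, -0.3]
width: 85.4
```

```bash
python3 - <<'E'
from h import *
s=ctrl.read_state();print(s["eef_pos"],s["tool_rot"],s["force"],s["qpos"].round(2))
P,im=grab("wrist","w_b1.png")
np.save("w_b1P.npy",P,allow_pickle=True)
H,S,V=masks(im); g=(H>45)&(H<80)&(S>90); y=(H>18)&(H<34)&(S>110)
print("g",rect(P,g,4,amin=100)); print("y",rect(P,y,34,amin=30))
E
```

```text
[ 454.00350728 -150.52916914  187.44209432] [-3.12610234 -0.007652    1.9614402 ] [-0.63583873 -0.54228394 -0.33782129] [ 0.73  0.56 -0.68  2.02  0.51  0.76  1.7 ]
g [(array([248., 166.]), 457.3, -150.7, 79.5, 39.4, 21.5)]
y [(array([248., 174.]), 454.8, -151.8, 30.9, 15.0, 19.6)]
```

View pics/w_b1.png

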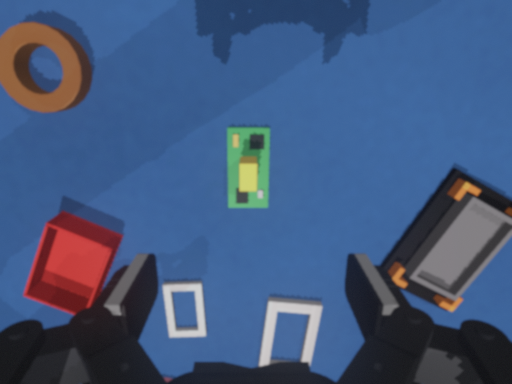

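The board is at (248,166) with the yellow block facing up. World position (457,−151), long axis 21.5°.

```bash
python3 - <<'E'
from h import *
print(go([457,-150.8,28],111.5))
E
```

```text
(array([ -2.8,   4.7, 159.7]), np.float64(0.9), 'yaw', np.float64(112.4), 'q7', np.float64(1.7))
```

send_rows:
  commands:
    - [50,-2.8,4.7,40,1]
    - [50,-2.8,4.7,80,1]
    - [50,-2.8,4.7,115,1]
    - [50,-2.8,4.7,120,1]
    - [50,-2.8,4.7,120,1]

```text
clock: 9.7
eef_pos: [457.6, -149.2, 67.5]
tool_rot: [-3.125, -0.008, 1.948]
force: [0.2, 0.5, -0.3]
width: 50.2
```

```bash
python3 - <<'E'
from h import *
print(go([457,-150.8,28],111.5))
E
```

```text
(array([-1.6, -0.5, 39.5]), np.float64(0.1), 'yaw', np.float64(111.6), 'q7', np.float64(1.49))
```

send_rows:
  commands:
    - [50,-1.6,-0.5,20,0]
    - [50,-1.6,-0.5,36,0]
    - [50,-1.6,-0.5,39,0]
    - [50,-1.6,-0.5,39,0]
    - [50,-1.6,-0.5,39,0]

```text
clock: 10.2
eef_pos: [458.0, -150.8, 29.8]
tool_rot: [-3.127, -0.007, 1.948]
force: [-0.1, 0.2, 0.1]
width: 49.9
```

```bash
python3 - <<'E'
from h import *
print(go([457,-150.8,28],111.5))
E
```

```text
(array([ 0.3, -0.9,  1.8]), np.float64(0.1), 'yaw', np.float64(111.6), 'q7', np.float64(1.43))
```

send_rows:
  commands:
    - [50,0.3,-0.9,1.8,0]
    - [50,0.3,-0.9,1.8,0]
    - [5,0.3,-0.9,1.8,0]
    - [5,0.3,-0.9,1.8,0]
    - [5,0.3,-0.9,1.8,0]

```text
clock: 10.7
eef_pos: [457.1, -150.9, 28.4]
tool_rot: [-3.127, -0.007, 1.948]
force: [-1.4, -0.0, 4.5]
width: 14.7
```

send_rows:
  commands:
    - [5,0,0,0,0]
    - [5,0,0,0,0]
    - [5,0,0,0,0]

```text
clock: 11.0
eef_pos: [457.1, -150.9, 28.4]
tool_rot: [-3.127, -0.006, 1.948]
force: [-0.1, 0.3, 1.4]
width: 14.7
```

send_rows:
  commands:
    - [5,0,0,-30,0]
    - [5,0,0,-60,0]
    - [5,0,0,-90,0]
    - [5,0,0,-90,0]
    - [5,0,0,-90,0]

```text
clock: 11.5
eef_pos: [458.5, -151.4, 118.5]
tool_rot: [-3.128, -0.006, 1.948]
force: [-1.5, -0.1, -0.9]
width: 14.7
```

```bash
python3 - <<'E'
from h import *
s=ctrl.read_state();print(s["eef_pos"],s["tool_rot"],s["force"],s["qpos"].round(2))
P,im=grab("wrist","w_b2.png")
np.save("w_b2P.npy",P,allow_pickle=True)
E
```

```text
[ 458.51031018 -151.35414311  118.49156522] [-3.12758    -0.00578923  1.94779236] [-1.49353214 -0.13348687 -0.94499441] [ 0.65  0.66 -0.58  2.07  0.64  0.61  1.57]
```

View pics/w_b2.png

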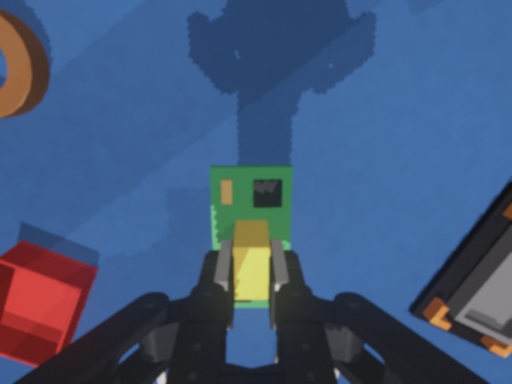

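The board is held level, with the far edge at row 166 and the near edge at row 307.

```bash
python3 - <<'E'
from h import *
P=np.load("w_b2P.npy",allow_pickle=True).item()
s=ctrl.read_state();R=Ro.from_euler("xyz",s["tool_rot"]).as_matrix()
z=s["eef_pos"][2]-24.4
for uv in ((251,167),(251,307),(211,168),(292,168)):
    print(uv,(R.T@(ray(P,uv,z)-s["eef_pos"])).round(1))
# yellow top z TCP+5.6
z=s["eef_pos"][2]+5.6
for uv in ((251,245),(251,301)):
    print(uv,(R.T@(ray(P,uv,z)-s["eef_pos"])).round(1))
print(go([450.6,77.6,110],84.1))
E
```

```text
(251, 167) [ -0.5 -38.1  25. ]
(251, 307) [-0.5 42.5 23.7]
(211, 168) [-19.8 -37.7  24.9]
(292, 168) [ 19.4 -37.6  25.1]
(251, 245) [ -0.5 -12.5  -5.4]
(251, 301) [-0.5 15.5 -5.8]
(array([215.4,  77.6,   8.1]), np.float64(27.5), 'yaw', np.float64(111.6), 'q7', np.float64(1.57))
```

```bash
python3 - <<'E'
from h import *
print(go([449.4,77.3,95],84.1))
E
```

```text
(array([215.4,  76.6,  23.1]), np.float64(27.5), 'yaw', np.float64(111.6), 'q7', np.float64(1.57))
```

send_rows:
  commands:
    - [5,43,15,0,7]
    - [5,86,30,5,14]
    - [5,130,45,10,21]
    - [5,175,60,15,27.5]
    - [5,215,76,22,27.5]

```text
clock: 12.05
eef_pos: [447.6, 78.6, 94.8]
tool_rot: [-3.123, 0.002, 1.467]
force: [1.2, 0.8, -0.8]
width: 14.7
```

send_rows:
  commands:
    - [5,0,0,0,0]
    - [5,0,0,0,0]
    - [5,0,0,0,0]

```text
clock: 12.35
eef_pos: [446.8, 77.2, 94.0]
tool_rot: [-3.121, 0.004, 1.466]
force: [0.9, -0.4, -0.3]
width: 14.4
```

```bash
python3 - <<'E'
from h import *
s=ctrl.read_state();print(s["eef_pos"],s["tool_rot"],s["force"],s["qpos"].round(2),go([449.4,77.3,55],84.1))
E
```

```text
[446.83740917  77.17458222  93.99166412] [-3.12060142  0.00415958  1.46569397] [ 0.91505755 -0.43195588 -0.30636831] [ 0.01  0.65 -0.35  2.16  0.5   0.44  0.73] (array([ 0.6,  3.4, 38.9]), np.float64(-0.1), 'yaw', np.float64(84.0), 'q7', np.float64(0.73))
```

send_rows:
  commands:
    - [5,0.6,3.4,12,0]
    - [5,0.6,3.4,28,0]
    - [5,0.6,3.4,34,0]
    - [5,0.6,3.4,34,0]
    - [5,0.6,3.4,34,0]

```text
clock: 12.85
eef_pos: [449.6, 76.8, 59.8]
tool_rot: [-3.12, 0.004, 1.465]
force: [-0.4, 0.2, -0.9]
width: 14.5
```

```bash
python3 - <<'E'
from h import *
s=ctrl.read_state();print(s["eef_pos"],s["tool_rot"],s["force"],s["qpos"].round(2),go([449.4,77.3,42],84.1))
P,im=grab("wrist","w_b3.png")
np.save("w_b3P.npy",P,allow_pickle=True)
E
```

```text
[449.58173303  76.82272887  59.81987418] [-3.12028141  0.00434208  1.4647336 ] [-0.36675615  0.15256512 -0.94045773] [-0.03  0.71 -0.29  2.17  0.55  0.36  0.69] (array([ 0.5,  0.1, 17.8]), np.float64(-0.2), 'yaw', np.float64(83.9), 'q7', np.float64(0.69))
```

View pics/w_b3.png

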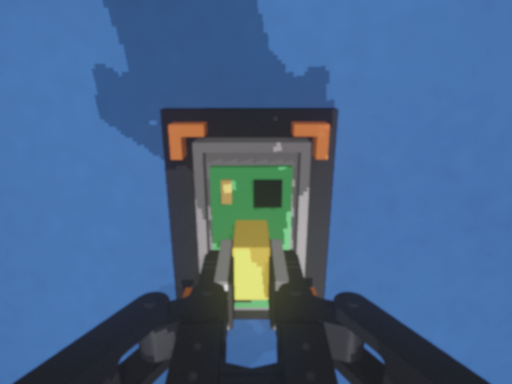

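```bash
python3 - <<'E'
from h import *
P=np.load("w_b3P.npy",allow_pickle=True).item()
s=ctrl.read_state();R=Ro.from_euler("xyz",s["tool_rot"]).as_matrix()
im=cv2.imread("pics/w_b3.png"); 
print([tuple(im[r,235]) for r in range(132,172,2)])
f=lambda uv,z:(R.T@(ray(P,uv,z)-s["eef_pos"])).round(1)
for r in (138,140,142,150,153): print(r,f((251,r),24))
print("board far",f((251,167),s["eef_pos"][2]-24.4))
print("tray sides",f((193,150),24),f((311,150),24))
E
```

```text
[(np.uint8(45), np.uint8(41), np.uint8(40)), (np.uint8(45), np.uint8(42), np.uint8(41)), (np.uint8(49), np.uint8(47), np.uint8(47)), (np.uint8(73), np.uint8(72), np.uint8(72)), (np.uint8(80), np.uint8(77), np.uint8(78)), (np.uint8(95), np.uint8(93), np.uint8(95)), (np.uint8(111), np.uint8(109), np.uint8(111)), (np.uint8(112), np.uint8(110), np.uint8(112)), (np.uint8(112), np.uint8(110), np.uint8(113)), (np.uint8(112), np.uint8(109), np.uint8(112)), (np.uint8(106), np.uint8(104), np.uint8(106)), (np.uint8(99), np.uint8(98), np.uint8(100)), (np.uint8(99), np.uint8(98), np.uint8(100)), (np.uint8(103), np.uint8(102), np.uint8(104)), (np.uint8(110), np.uint8(107), np.uint8(110)), (np.uint8(111), np.uint8(110), np.uint8(112)), (np.uint8(104), np.uint8(108), np.uint8(102)), (np.uint8(77), np.uint8(112), np.uint8(69)), (np.uint8(83), np.uint8(135), np.uint8(69)), (np.uint8(84), np.uint8(139), np.uint8(69))]
138 [  0.9 -51.1  37.2]
140 [  0.9 -50.1  37.2]
142 [  0.9 -49.1  37.1]
150 [  0.9 -45.   37. ]
153 [  0.9 -43.5  37. ]
board far [  0.9 -39.3  25.2]
tray sides [-28.6 -45.   37.2] [ 31.4 -45.   36.9]
```

Alignment holds: the far rim to board gap is about 9.7 mm against 10 nominal, and it is centred sideways. Lowering the board.

send_rows:
  commands:
    - [5,0.5,0,6,0]
    - [5,0.5,0,12,0]
    - [5,0.5,0,15,0]
    - [5,0.5,0,15,0]
    - [5,0.5,0,15,0]

```text
clock: 13.4
eef_pos: [449.4, 77.6, 45.0]
tool_rot: [-3.121, 0.004, 1.465]
force: [-0.6, 0.2, -0.7]
width: 14.5
```

```bash
python3 - <<'E'
from h import *
s=ctrl.read_state();print(s["eef_pos"],s["tool_rot"],s["force"],go([449.6,77.2,41.6],84.1))
E
```

```text
[449.41406835  77.61393732  44.99725974] [-3.12064266  0.0041171   1.46528071] [-0.59341611  0.19362947 -0.70223791] (array([-0.4,  0.3,  3.4]), np.float64(-0.1), 'yaw', np.float64(84.0), 'q7', np.float64(0.66))
```

send_rows:
  commands:
    - [5,0,0,2,0]
    - [5,0,0,3.4,0]
    - [5,0,0,3.4,0]
    - [5,0,0,3.4,0]

```text
clock: 13.8
eef_pos: [449.5, 77.7, 41.7]
tool_rot: [-3.121, 0.004, 1.465]
force: [0.5, -0.3, 0.0]
width: 14.8
```

send_rows:
  commands:
    - [50,0,0,0,0]
    - [50,0,0,0,0]
    - [50,0,0,0,0]
    - [50,0,0,0,0]

```text
clock: 14.2
eef_pos: [449.5, 77.7, 41.7]
tool_rot: [-3.121, 0.004, 1.465]
force: [0.0, 0.0, 0.2]
width: 49.9
```

send_rows:
  commands:
    - [60,0,0,-30,0]
    - [80,0,0,-70,0]
    - [80,0,0,-110,0]
    - [80,0,0,-145,0]
    - [80,0,0,-145,0]

```text
clock: 14.7
eef_pos: [455.2, 78.7, 190.6]
tool_rot: [-3.129, 0.002, 1.465]
force: [-0.1, -0.7, -0.6]
width: 79.8
```

```bash
python3 - <<'E'
from h import *
s=ctrl.read_state();print(s["eef_pos"],s["tool_rot"],s["force"],s["qpos"].round(2),go([622,-31,190],106.1))
P,im=grab("wrist","w_b4.png")
np.save("w_b4P.npy",P,allow_pickle=True)
E
```

```text
[455.20048335  78.70314216 190.57560057] [-3.12907968e+00  1.54477096e-03  1.46471155e+00] [-0.10424649 -0.73894904 -0.57619914] [ 0.14  0.49 -0.52  2.06  0.37  0.69  0.84] (array([-91.4, 177.5,  -1.5]), np.float64(-22.2), 'yaw', np.float64(83.9), 'q7', np.float64(0.84))
```

View pics/w_b4.png

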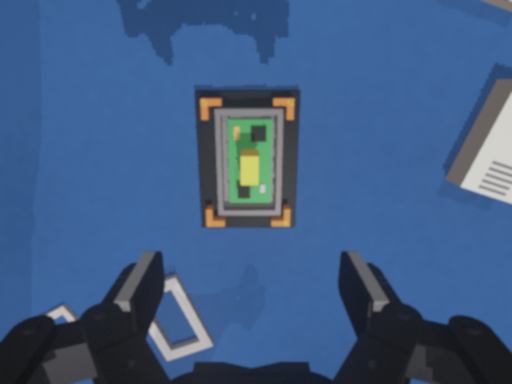

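The board lies flat in the tray, block up, centred at (250,162). I measure the tray rim again by row and column edges, then go to the frame.

```bash
cat > edges.py <<'E'
from h import *
def tray(png,Pf,z=24,thr=75):
    P=np.load(Pf,allow_pickle=True).item(); g=cv2.cvtColor(cv2.imread(png),cv2.COLOR_BGR2GRAY).astype(float)
    return P,g
def edge(g,a,b,n=400,neg=False):
    """subpixel position of strongest gradient from a to b"""
    t=np.linspace(0,1,n); xs=a[0]+(b[0]-a[0])*t; ys=a[1]+(b[1]-a[1])*t
    v=cv2.remap(g.astype(np.float32),xs[None].astype(np.float32),ys[None].astype(np.float32),cv2.INTER_LINEAR)[0]
    v=cv2.GaussianBlur(v[None],(0,0),n/np.hypot(b[0]-a[0],b[1]-a[1])*0.8)[0]
    d=np.gradient(v); i=np.argmax(-d if neg else d); return xs[i],ys[i]
E
python3 - <<'E'
from edges import *
P,g=tray("pics/w_b4.png","w_b4P.npy")
print(g[100:130,265].astype(int)); print(g[196:230,268].astype(int)); print(g[150,200:232].astype(int)); print(g[150,270:300].astype(int))
E
```

```text
[ 43  43  44  42  44  44  49  65  92 119 133 137 139 138 132 120 101  93
 100 119 133 140 140 133 121 106  94  88  86  86]
[154 154 155 155 154 151 138 117 101  96  87  79  78  97 125 147 155 153
 143 121  89  70  67  69  70  71  70  71  71  70  72  80  90  96]
[ 58  58  58  58  58  58  58  58  58  59  59  59  58  60  66  88 116 134
 140 140 135 123 120 131 140 140 138 135 136 140 142 143]
[148 148 143 134 118 103 111 133 143 145 143 133 111  84  69  66  65  65
  66  65  66  65  66  66  66  66  67  73  84  94]
```

```bash
python3 - <<'E'
from edges import *
P,g=tray("pics/w_b4.png","w_b4P.npy"); z=24
def L(pts): 
    w=np.array([ray(P,p,z)[:2] for p in pts]); return w
top=L([edge(g,(c,100),(c,113)) for c in (230,240,255,268)])
bot=L([edge(g,(c,209),(c,222),neg=True) for c in (232,245,255,265)])
lf=L([edge(g,(208,r),(220,r)) for r in (135,150,170,190)])
rt=L([edge(g,(276,r),(292,r),neg=True) for r in (135,150,170,190)])
a=np.radians(-5.9); u=np.array([np.cos(a),np.sin(a)]); v=np.array([-u[1],u[0]])
for n,e in (("top",top),("bot",bot)): print(n,(e@u).round(1))
for n,e in (("l",lf),("r",rt)): print(n,(e@v).round(1))
c=u*((top@u).mean()+(bot@u).mean())/2+v*((lf@v).mean()+(rt@v).mean())/2
print("centre",c)
for e in (lf,rt): p=np.polyfit(e[:,0],e[:,1],1); print(np.degrees(np.arctan(p[0])))
E
```

```text
top [389.  389.1 389.2 389.2]
bot [490.4 490.5 490.5 490.5]
l [93.7 93.9 93.8 93.7]
r [154.5 154.5 154.5 154.6]
centre [450.23910982  78.28215556]
-5.964196237149146
-5.856948882101946
```

The wrist-view hover method is consistent to about 0.3 mm: tray centre seen at (450.2, 78.3) against a release TCP of (450.4, 76.9). Next I go to the frame.

send_rows:
  commands:
    - [85,-20,39,0,-6]
    - [85,-40,78,0,-12]
    - [85,-60,117,0,-18]
    - [85,-80,156,0,-22]
    - [85,-91,177,0,-22]

```text
clock: 15.25
eef_pos: [621.9, -34.8, 183.6]
tool_rot: [-3.124, -0.003, 1.846]
force: [-0.3, -0.5, -0.2]
width: 85.0
```

send_rows:
  commands:
    - [85,0,0,0,0]
    - [85,0,0,0,0]
    - [85,0,0,0,0]

```text
clock: 15.55
eef_pos: [620.2, -33.5, 182.7]
tool_rot: [-3.121, -0.004, 1.848]
force: [0.1, -0.1, 0.2]
width: 85.2
```

```bash
python3 - <<'E'
from edges import *
s=ctrl.read_state();print(s["eef_pos"],s["tool_rot"],s["force"],s["qpos"].round(2))
P,im=grab("wrist","w_f1.png")
np.save("w_f1P.npy",P,allow_pickle=True)
H,S,V=masks(im); m=(S<75)&(V>140); m[260:]=0
print(rect(P,m,8,amin=200))
E
```

```text
[620.16368535 -33.46539695 182.72040492] [-3.12142276 -0.00401987  1.84811372] [ 0.12578554 -0.13128473  0.21878165] [ 0.36  0.73 -0.6   1.63  0.48  0.95  1.44]
[(array([110., 255.]), 748.8, -145.6, 50.2, 12.8, -80.8), (array([251., 173.]), 627.7, -30.6, 101.4, 62.3, 16.1), (array([120., 148.]), 636.0, -153.9, 71.3, 43.5, 24.0)]
```

View pics/w_f1.png

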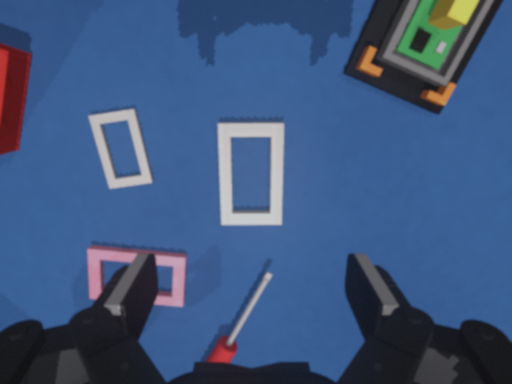

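The wrist view shows the large white-silver frame at (251,173), the small one at (120,148), and pink at (137,275). I target the first, TCP at about (628,−31.8).

```bash
python3 - <<'E'
from h import *
print(go([628,-31.8,50],106.1))
E
```

```text
(array([ -1.1,  10.3, 133. ]), np.float64(-0.2), 'yaw', np.float64(105.9), 'q7', np.float64(1.44))
```

send_rows:
  commands:
    - [85,-1,10,40,0]
    - [85,-1,10,80,0]
    - [85,-1,10,120,0]
    - [85,-1,10,133,0]
    - [85,-1,10,133,0]

```text
clock: 16.1
eef_pos: [625.9, -30.9, 48.7]
tool_rot: [-3.119, -0.005, 1.85]
force: [0.2, -0.2, 0.3]
width: 84.9
```

```bash
python3 - <<'E'
from h import *
print(go([628,-31.8,10.5],106.1))
E
```

```text
(array([-1.6,  2.6, 38.2]), np.float64(-0.1), 'yaw', np.float64(106.0), 'q7', np.float64(1.34))
```

send_rows:
  commands:
    - [85,-1.6,2.6,18,0]
    - [85,-1.6,2.6,34,0]
    - [85,-1.6,2.6,36,0]
    - [85,-1.6,2.6,36,0]
    - [85,-1.6,2.6,36,0]

```text
clock: 16.6
eef_pos: [628.5, -31.7, 13.3]
tool_rot: [-3.12, -0.005, 1.85]
force: [-0.5, 0.1, 0.1]
width: 84.9
```

```bash
python3 - <<'E'
from h import *
print(go([628,-31.8,11.5],106.1),ctrl.read_state()["eef_pos"])
E
```

```text
(array([ 0. , -0.5,  1.8]), np.float64(-0.1), 'yaw', np.float64(106.0), 'q7', np.float64(1.32)) [628.51105911 -31.69789424  13.33649174]
```

send_rows:
  commands:
    - [85,0,-0.5,1.8,0]
    - [85,0,-0.5,1.8,0]
    - [50,0,-0.5,1.8,0]
    - [50,0,-0.5,1.8,0]
    - [50,0,-0.5,1.8,0]

```text
clock: 17.1
eef_pos: [628.2, -31.8, 12.4]
tool_rot: [-3.12, -0.004, 1.85]
force: [-1.2, 0.1, 5.4]
width: 57.5
```

send_rows:
  commands:
    - [50,0,0,0,0]
    - [50,0,0,0,0]
    - [50,0,0,0,0]

```text
clock: 17.4
eef_pos: [628.2, -31.8, 12.4]
tool_rot: [-3.12, -0.004, 1.85]
force: [-0.4, 0.6, 2.1]
width: 57.5
```

```bash
python3 - <<'E'
from h import *
s=ctrl.read_state();print(s["eef_pos"],s["force"],s["width"])
E
```

```text
[628.24711699 -31.8336074   12.44539594] [-0.41674104  0.55408464  2.0775956 ] 57.4994549053252
```

send_rows:
  commands:
    - [50,0,0,-30,0]
    - [50,0,0,-60,0]
    - [50,0,0,-100,0]
    - [50,0,0,-100,0]
    - [50,0,0,-100,0]

```text
clock: 17.9
eef_pos: [630.8, -31.8, 113.1]
tool_rot: [-3.121, -0.004, 1.85]
force: [-0.3, 0.1, -0.8]
width: 57.9
```

```bash
python3 - <<'E'
from h import *
s=ctrl.read_state();print(s["eef_pos"],s["tool_rot"],s["force"],s["width"],go([450.2,76.9,110],84.1))
grab("wrist","w_f2.png")
E
```

```text
[630.81293886 -31.83144115 113.0608559 ] [-3.12143804 -0.00352019  1.84977742] [-0.33671228  0.06614099 -0.82883752] 57.929941727258885 (array([ 154.3, -143.6,    6.5]), np.float64(21.9), 'yaw', np.float64(106.0), 'q7', np.float64(1.39))
```

View pics/w_f2.png

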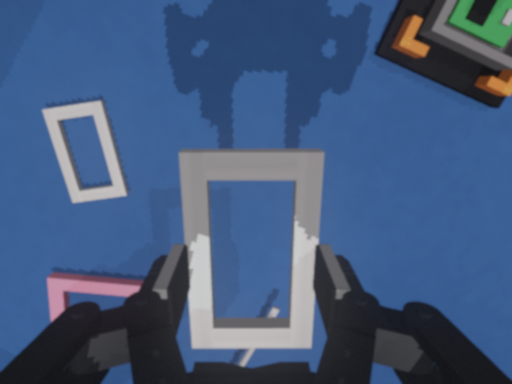

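The frame is held level (rows 149–348). I carry it to the nest at a height that clears the block (top at about 47 mm).

send_rows:
  commands:
    - [50,34,-32,0,5]
    - [50,68,-63,0,11]
    - [50,102,-95,3,17]
    - [50,136,-126,5,22]
    - [50,154,-144,6,22]

```text
clock: 18.45
eef_pos: [443.9, 77.5, 108.6]
tool_rot: [-3.114, 0.006, 1.467]
force: [0.6, 0.5, -1.5]
width: 57.2
```

send_rows:
  commands:
    - [50,0,0,0,0]
    - [50,0,0,0,0]
    - [50,0,0,0,0]

```text
clock: 18.75
eef_pos: [444.8, 76.9, 108.0]
tool_rot: [-3.113, 0.006, 1.466]
force: [0.5, -0.3, -0.3]
width: 57.5
```

```bash
python3 - <<'E'
from h import *
s=ctrl.read_state();print(s["eef_pos"],s["tool_rot"],s["force"],s["width"],go([450.2,76.9,70],84.1))
E
```

```text
[444.80173145  76.93271434 107.97020387] [-3.1134953   0.00626057  1.46593127] [ 0.54179846 -0.25581546 -0.345208  ] 57.505167472228045 (array([ 0.8,  6.4, 37.8]), np.float64(-0.1), 'yaw', np.float64(84.0), 'q7', np.float64(0.74))
```

send_rows:
  commands:
    - [50,0.8,6.4,12,0]
    - [50,0.8,6.4,26,0]
    - [50,0.8,6.4,36,0]
    - [50,0.8,6.4,36,0]
    - [50,0.8,6.4,36,0]

```text
clock: 19.25
eef_pos: [450.3, 76.8, 71.3]
tool_rot: [-3.113, 0.006, 1.466]
force: [-0.3, -0.0, -1.5]
width: 57.7
```

```bash
python3 - <<'E'
from h import *
s=ctrl.read_state();print(s["eef_pos"],s["tool_rot"],s["force"],s["width"],go([450.2,76.9,42],84.1))
grab("wrist","w_f3.png")
E
```

```text
[450.31400234  76.78410119  71.33411692] [-3.11277036  0.00643001  1.46559972] [-0.25214152 -0.03279664 -1.54911396] 57.69685182102573 (array([ 0.3,  0.7, 29.3]), np.float64(-0.1), 'yaw', np.float64(84.0), 'q7', np.float64(0.7))
```

View pics/w_f3.png

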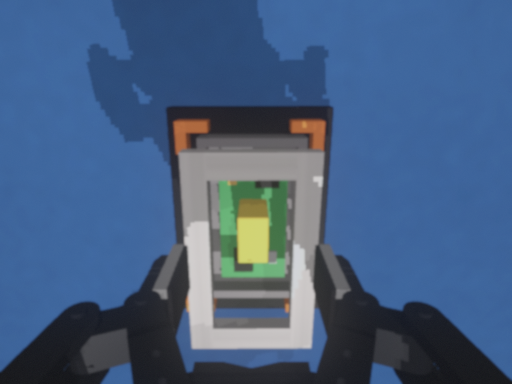

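send_rows:
  commands:
    - [50,0.3,0.6,10,0]
    - [50,0.3,0.6,20,0]
    - [50,0.3,0.6,27,0]
    - [50,0.3,0.6,27,0]
    - [50,0.3,0.6,27,0]

```text
clock: 19.8
eef_pos: [450.1, 77.1, 44.4]
tool_rot: [-3.113, 0.006, 1.466]
force: [-0.9, -0.1, -1.2]
width: 57.8
```

```bash
python3 - <<'E'
from h import *
s=ctrl.read_state();print(s["eef_pos"],s["tool_rot"],s["force"],s["width"],go([450.2,76.9,37.6],84.1))
grab("wrist","w_f4.png")
E
```

```text
[450.05120833  77.13134464  44.41931312] [-3.11278658  0.00648255  1.46613647] [-0.85823009 -0.05069399 -1.19117557] 57.753120029128844 (array([-0.2,  0.4,  6.8]), np.float64(-0.1), 'yaw', np.float64(84.0), 'q7', np.float64(0.66))
```

View pics/w_f4.png

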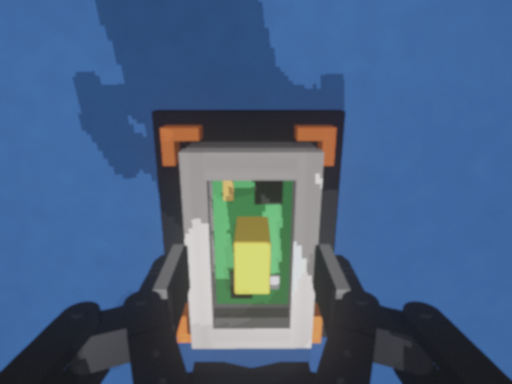

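send_rows:
  commands:
    - [50,-0.2,0.2,3,0]
    - [50,-0.2,0.2,5.5,0]
    - [50,-0.2,0.2,6.5,0]
    - [50,-0.2,0.2,6.5,0]
    - [50,-0.2,0.2,6.5,0]

```text
clock: 20.35
eef_pos: [450.3, 77.0, 38.2]
tool_rot: [-3.113, 0.006, 1.466]
force: [0.7, -0.4, -0.7]
width: 57.6
```

```bash
python3 - <<'E'
from h import *
s=ctrl.read_state();print(s["eef_pos"],s["tool_rot"],s["force"],s["width"],go([450.2,76.9,36.6],84.1))
E
```

```text
[450.3160889   76.95045904  38.19547752] [-3.11344721  0.0061347   1.46595925] [ 0.68607769 -0.3913014  -0.67280533] 57.61217322197969 (array([-0.1, -0.1,  1.6]), np.float64(-0.1), 'yaw', np.float64(84.0), 'q7', np.float64(0.65))
```

Next I lower 1.5 mm, release and lift.

send_rows:
  commands:
    - [50,0,-0.1,1.5,0]
    - [50,0,-0.1,1.5,0]
    - [50,0,-0.1,1.5,0]
    - [80,0,-0.1,1.5,0]
    - [80,0,-0.1,1.5,0]

```text
clock: 20.85
eef_pos: [450.1, 76.9, 36.7]
tool_rot: [-3.113, 0.006, 1.466]
force: [0.3, -0.3, 0.0]
width: 80.1
```

send_rows:
  commands:
    - [80,0,0,0,0]
    - [80,0,0,0,0]
    - [80,0,0,-40,0]
    - [80,0,0,-90,0]
    - [80,0,0,-145,0]

```text
clock: 21.35
eef_pos: [453.3, 77.4, 177.9]
tool_rot: [-3.111, 0.006, 1.467]
force: [1.6, -0.4, -0.6]
width: 79.9
```

send_rows:
  commands:
    - [80,0,0,-10,0]
    - [80,0,0,-10,0]
    - [80,0,0,-10,0]

```text
clock: 21.65
eef_pos: [452.9, 76.8, 187.1]
tool_rot: [-3.11, 0.007, 1.466]
force: [-0.7, -0.1, 0.6]
width: 80.0
```

```bash
python3 - <<'E'
from h import *
s=ctrl.read_state();print(s["eef_pos"],s["tool_rot"],s["force"],s["qpos"].round(2))
P,im=grab("wrist","w_f5.png")
np.save("w_f5P.npy",P,allow_pickle=True)
c=im[80:240,180:330]; cv2.imwrite("pics/w_f5c.png",cv2.resize(c,None,fx=3.6,fy=3.6,interpolation=cv2.INTER_CUBIC)[:,:,::-1])
H,S,V=masks(im); m=(S<60)&(V>150); m[:80]=0;m[240:]=0;m[:,:180]=0;m[:,330:]=0
print(rect(P,m,32,amin=300))
E
```

```text
[452.89383487  76.79281338 187.07247984] [-3.10983226  0.00726347  1.46611473] [-0.65712085 -0.12472307  0.57474618] [ 0.15  0.51 -0.53  2.06  0.38  0.71  0.84]
[(array([252., 169.]), 450.0, 78.4, 100.9, 60.6, -6.0)]
```

View pics/w_f5c.png

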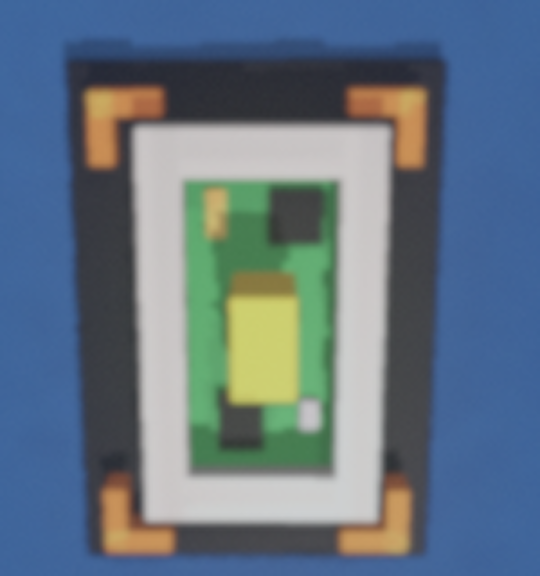

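The frame lies at (450.0, 78.4, −6.0°), and the tray measured (450.2, 78.3, −5.9°), so they are lined up. Next is the cover.

```bash
python3 - <<'E'
from h import *
print(go([457,319,190],66.4))
E
```

```text
(array([241.3, -21. ,  -4.6]), np.float64(17.6), 'yaw', np.float64(84.0), 'q7', np.float64(0.84))
```

send_rows:
  commands:
    - [85,49,-4,-1,6]
    - [85,98,-8,-2,12]
    - [85,147,-13,-3,17.6]
    - [85,195,-17,-5,17.6]
    - [85,241,-21,-5,17.6]

```text
clock: 22.2
eef_pos: [455.7, 320.4, 188.3]
tool_rot: [-3.111, 0.02, 1.16]
force: [0.8, -0.0, 0.8]
width: 84.9
```

send_rows:
  commands:
    - [85,0,0,0,0]
    - [85,0,0,0,0]
    - [85,0,0,0,0]

```text
clock: 22.5
eef_pos: [455.1, 318.4, 186.6]
tool_rot: [-3.11, 0.025, 1.16]
force: [0.3, -0.7, 0.8]
width: 85.1
```

```bash
python3 - <<'E'
from h import *
s=ctrl.read_state();print(s["eef_pos"],s["tool_rot"],s["force"],s["qpos"].round(2))
P,im=grab("wrist","w_c1.png")
np.save("w_c1P.npy",P,allow_pickle=True)
H,S,V=masks(im); m=(S<60)&(V>150); m[270:]=0
print(rect(P,m,26,amin=300))
E
```

```text
[455.12102689 318.41564477 186.55437168] [-3.10992492  0.02463564  1.15972819] [ 0.33605276 -0.73361074  0.75703486] [-0.38  0.61 -0.42  1.8   0.3   0.83  0.21]
[(array([ 32., 237.]), 433.8, 85.3, 66.0, 39.6, -5.8), (array([255., 174.]), 458.0, 319.0, 101.6, 61.5, -23.9), (array([161.,  29.]), 314.0, 298.3, 68.6, 41.8, 66.5)]
```

View pics/w_c1.png

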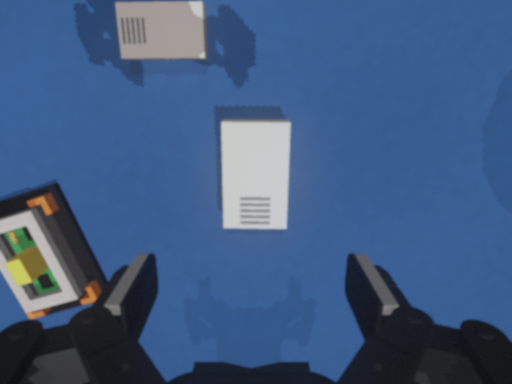

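The large cover is at (255,174), world (458,319), long axis −23.9°. The small look-alike at (161,29) is left alone. From here I move more slowly, with settling rows inside each call, because the tool tilt has grown to about 2°.

```bash
python3 - <<'E'
from h import *
print(go([457.6,318,60],66.1))
E
```

```text
(array([  3.7,   5.9, 126.8]), np.float64(0.3), 'yaw', np.float64(66.4), 'q7', np.float64(0.21))
```

send_rows:
  commands:
    - [85,3.7,5.9,40,0.3]
    - [85,3.7,5.9,80,0.3]
    - [85,3.7,5.9,127,0.3]
    - [85,3.7,5.9,127,0.3]
    - [85,3.7,5.9,127,0.3]

```text
clock: 23.05
eef_pos: [457.7, 316.7, 59.9]
tool_rot: [-3.11, 0.026, 1.152]
force: [0.4, 0.2, 1.1]
width: 85.2
```

```bash
python3 - <<'E'
from h import *
s=ctrl.read_state();print(go([457.6,318,17],66.1),s["tool_rot"])
E
```

```text
(array([ 2.3,  0.8, 42.9]), np.float64(-0.1), 'yaw', np.float64(66.0), 'q7', np.float64(0.13)) [-3.10993903  0.02586274  1.15206549]
```

send_rows:
  commands:
    - [85,2.3,0.8,15,0]
    - [85,2.3,0.8,30,0]
    - [85,2.3,0.8,42,0]
    - [85,2.3,0.8,42,0]
    - [85,2.3,0.8,42,0]

```text
clock: 23.55
eef_pos: [457.5, 318.1, 17.8]
tool_rot: [-3.11, 0.026, 1.152]
force: [0.3, -0.1, 0.1]
width: 85.0
```

```bash
python3 - <<'E'
from h import *
s=ctrl.read_state();print(go([457.6,318,17],66.1),s["tool_rot"],s["force"])
grab("wrist","w_c2.png")
E
```

```text
(array([-0. ,  0.2,  0.8]), np.float64(-0.1), 'yaw', np.float64(66.0), 'q7', np.float64(0.1)) [-3.10974146  0.02617894  1.15232009] [ 0.28327603 -0.05982004  0.08863423]
```

View pics/w_c2.png

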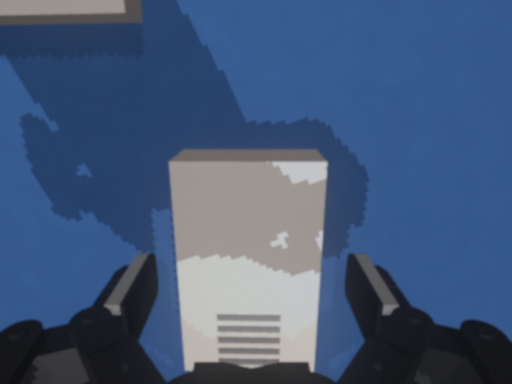

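The fingers straddle the cover, which is centred at column 249. Closing.

send_rows:
  commands:
    - [50,0,0.2,0.5,0]
    - [50,0,0.2,0.5,0]
    - [50,0,0.2,0.5,0]
    - [50,0,0.2,0.5,0]
    - [50,0,0.2,0.5,0]

```text
clock: 24.1
eef_pos: [458.2, 318.3, 18.5]
tool_rot: [-3.111, 0.025, 1.152]
force: [-1.3, -1.8, 5.2]
width: 58.6
```

```bash
python3 - <<'E'
from h import *
s=ctrl.read_state();print(s["eef_pos"],s["tool_rot"],s["force"],s["width"])
E
```

```text
[458.16054261 318.29740365  18.50951378] [-3.11074042  0.02492511  1.15229632] [-1.28662691 -1.82739943  5.23797784] 58.575092468293455
```

send_rows:
  commands:
    - [50,0,0,-25,0]
    - [50,0,0,-50,0]
    - [50,0,0,-85,0]
    - [50,0,0,-85,0]
    - [50,0,0,-85,0]

```text
clock: 24.6
eef_pos: [461.8, 319.2, 104.2]
tool_rot: [-3.112, 0.024, 1.152]
force: [0.0, 0.4, -1.5]
width: 58.6
```

```bash
python3 - <<'E'
from h import *
s=ctrl.read_state();print(s["eef_pos"],s["tool_rot"],s["force"],s["width"])
grab("wrist","w_c3.png")
E
```

```text
[461.83288202 319.22025874 104.16282787] [-3.11174948  0.02364469  1.15195816] [ 0.02552805  0.3775578  -1.52972419] 58.55223963272566
```

View pics/w_c3.png

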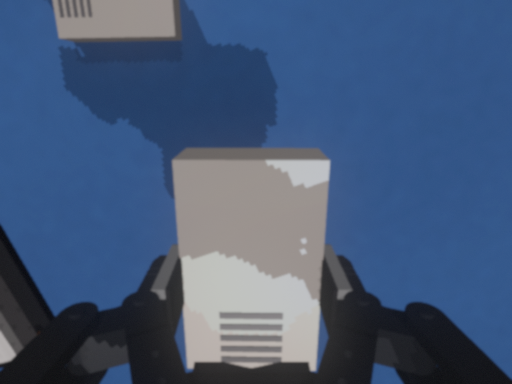

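```bash
python3 - <<'E'
from h import *
print(go([450.35,76.9,105],84.1))
E
```

```text
(array([-225.2,   88.5,    1.2]), np.float64(-18.1), 'yaw', np.float64(66.0), 'q7', np.float64(0.16))
```

send_rows:
  commands:
    - [50,-25,10,0,-3]
    - [50,-55,22,0,-6]
    - [50,-75,30,0,-9]
    - [50,-75,30,0,-9]
    - [50,-75,30,0,-9]

```text
clock: 25.15
eef_pos: [457.6, 237.6, 103.2]
tool_rot: [-3.106, 0.021, 1.308]
force: [0.9, 1.8, -0.4]
width: 58.7
```

```bash
python3 - <<'E'
from h import *
s=ctrl.read_state();print(go([450.35,76.9,105],84.1),s["eef_pos"],s["tool_rot"])
E
```

```text
(array([-157. ,   34.8,    0.3]), np.float64(-9.2), 'yaw', np.float64(74.9), 'q7', np.float64(0.35)) [457.64432187 237.57469336 103.22905893] [-3.10554474  0.02122022  1.30768505]
```

send_rows:
  commands:
    - [50,-25,6,0,-3]
    - [50,-55,12,0,-6]
    - [50,-78,17,0,-9]
    - [50,-78,17,0,-9]
    - [50,-78,17,0,-9]

```text
clock: 25.65
eef_pos: [454.0, 159.1, 104.1]
tool_rot: [-3.103, 0.014, 1.464]
force: [-0.1, 1.0, -0.8]
width: 58.7
```

```bash
python3 - <<'E'
from h import *
s=ctrl.read_state();print(go([450.35,76.9,105],84.1),s["eef_pos"],s["tool_rot"])
E
```

```text
(array([-82.1,   5.1,   0. ]), np.float64(-0.2), 'yaw', np.float64(83.9), 'q7', np.float64(0.56)) [453.96219308 159.07110056 104.06272698] [-3.10267018  0.01391685  1.46432738]
```

send_rows:
  commands:
    - [50,-25,2,0,0]
    - [50,-55,4,0,0]
    - [50,-82,5,0,-0.2]
    - [50,-82,5,0,-0.2]
    - [50,-82,5,0,-0.2]

```text
clock: 26.15
eef_pos: [450.8, 78.7, 105.0]
tool_rot: [-3.103, 0.012, 1.468]
force: [-0.0, 0.2, -1.8]
width: 58.6
```

```bash
python3 - <<'E'
from h import *
s=ctrl.read_state();print(go([450.35,76.9,70],84.1),s["eef_pos"],s["tool_rot"])
E
```

```text
(array([-1.4,  1. , 35. ]), np.float64(0.0), 'yaw', np.float64(84.1), 'q7', np.float64(0.68)) [450.84901013  78.653763   105.0052032 ] [-3.10346612  0.01195955  1.46813048]
```

send_rows:
  commands:
    - [50,-1.4,1,12,0]
    - [50,-1.4,1,24,0]
    - [50,-1.4,1,35,0]
    - [50,-1.4,1,35,0]
    - [50,-1.4,1,35,0]

```text
clock: 26.65
eef_pos: [450.1, 77.7, 69.6]
tool_rot: [-3.103, 0.012, 1.47]
force: [0.1, 0.3, -0.6]
width: 58.9
```

```bash
python3 - <<'E'
from h import *
s=ctrl.read_state();print(go([450.35,76.9,53],84.1),s["eef_pos"],s["tool_rot"])
grab("wrist","w_c4.png"); grab("scene","s_c4.png")
im=cv2.imread("pics/s_c4.png"); cv2.imwrite("pics/s_c4c.png",cv2.resize(im[110:230,200:380],None,fx=4,fy=4,interpolation=cv2.INTER_CUBIC))
E
```

```text
(array([-0.6,  1. , 16.6]), np.float64(0.1), 'yaw', np.float64(84.2), 'q7', np.float64(0.63)) [450.11849816  77.70451095  69.57286498] [-3.10264861  0.01179681  1.46953822]
```

View pics/w_c4.png

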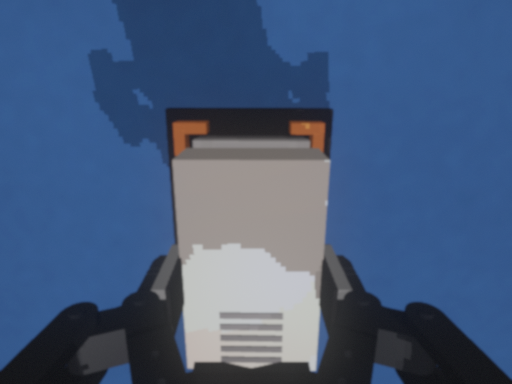

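View pics/s_c4c.png

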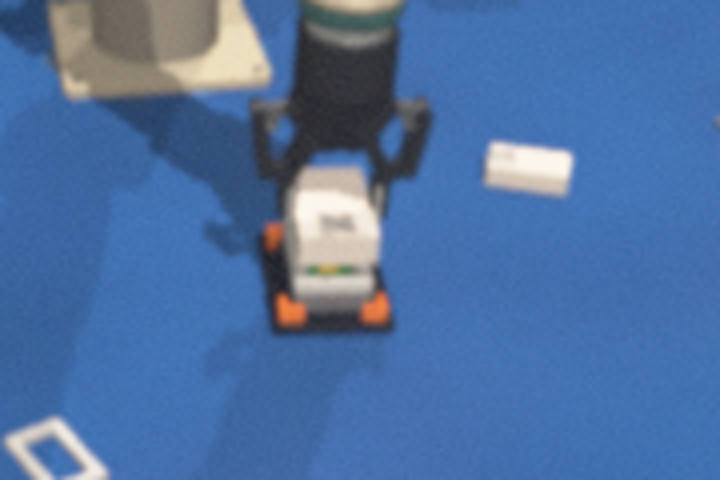

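The cover sits level just above the frame and is aligned with it. Lowering.

send_rows:
  commands:
    - [50,-0.6,0.8,6,0]
    - [50,-0.6,0.8,12,0]
    - [50,-0.6,0.8,16,0]
    - [50,-0.6,0.8,16,0]
    - [50,-0.6,0.8,16,0]

```text
clock: 27.25
eef_pos: [450.6, 76.6, 54.0]
tool_rot: [-3.104, 0.012, 1.469]
force: [0.4, 0.5, -1.4]
width: 58.8
```

```bash
python3 - <<'E'
from h import *
s=ctrl.read_state();print(go([450.35,76.9,50.6],84.1),s["eef_pos"],s["tool_rot"],s["force"])
E
```

```text
(array([ 0.3, -0.1,  3.4]), np.float64(0.1), 'yaw', np.float64(84.2), 'q7', np.float64(0.61)) [450.5776795   76.57263849  54.00043551] [-3.10357185  0.01166212  1.46883708] [ 0.36089723  0.46122551 -1.41306099]
```

send_rows:
  commands:
    - [50,0.3,-0.1,2,0]
    - [50,0.3,-0.1,3.2,0]
    - [50,0.3,-0.1,3.2,0]
    - [50,0.3,-0.1,3.2,0]
    - [50,0.3,-0.1,3.2,0]

```text
clock: 27.75
eef_pos: [450.4, 77.0, 50.9]
tool_rot: [-3.104, 0.012, 1.469]
force: [-0.5, 0.5, 0.9]
width: 58.4
```

```bash
python3 - <<'E'
from h import *
s=ctrl.read_state();print(go([450.35,76.9,50.4],84.1),s["eef_pos"],s["tool_rot"],s["force"])
E
```

```text
(array([-0.1, -0.1,  0.5]), np.float64(0.1), 'yaw', np.float64(84.2), 'q7', np.float64(0.6)) [450.44809887  76.96332231  50.93298064] [-3.10382653  0.01151146  1.4689439 ] [-0.49929687  0.53601977  0.9275762 ]
```

Light contact: the force has swung from −1.4 to +0.9 N. Next I lower 0.4 mm, release and lift.

send_rows:
  commands:
    - [50,-0.1,0,0.4,0]
    - [50,-0.1,0,0.4,0]
    - [80,-0.1,0,0.4,0]
    - [80,-0.1,0,0.4,0]
    - [80,-0.1,0,0.4,0]

```text
clock: 28.25
eef_pos: [450.4, 76.7, 50.4]
tool_rot: [-3.104, 0.012, 1.469]
force: [0.5, -0.0, 0.6]
width: 79.5
```

send_rows:
  commands:
    - [80,0,0,0,0]
    - [80,0,0,-30,0]
    - [80,0,0,-75,0]
    - [80,0,0,-120,0]
    - [80,0,0,-140,0]

```text
clock: 28.75
eef_pos: [457.3, 78.5, 193.5]
tool_rot: [-3.108, 0.01, 1.469]
force: [0.6, 0.3, -0.4]
width: 80.0
```

send_rows:
  commands:
    - [80,0,0,0,0]
    - [80,0,0,0,0]
    - [80,0,0,0,0]

```text
clock: 29.05
eef_pos: [456.4, 78.1, 192.4]
tool_rot: [-3.106, 0.011, 1.469]
force: [-0.1, 0.7, 0.5]
width: 79.8
```

```bash
python3 - <<'E'
from h import *
s=ctrl.read_state();print(s["eef_pos"],s["tool_rot"],s["force"])
P,im=grab("wrist","w_c5.png")
np.save("w_c5P.npy",P,allow_pickle=True)
c=im[70:250,170:340]; cv2.imwrite("pics/w_c5c.png",cv2.resize(c,None,fx=3.2,fy=3.2,interpolation=cv2.INTER_CUBIC)[:,:,::-1])
H,S,V=masks(im); m=(S<60)&(V>150); m[:60]=0;m[260:]=0;m[:,:180]=0;m[:,330:]=0
print(rect(P,m,58,amin=300))
P,im=grab("scene","s_c5.png"); cv2.imwrite("pics/s_c5c.png",cv2.resize(im[130:220,230:360],None,fx=5,fy=5,interpolation=cv2.INTER_CUBIC)[:,:,::-1])
P,im=grab("top","t_c5.png")
E
```

```text
[456.44633195  78.05191254 192.41667317] [-3.10604425  0.01073673  1.46870952] [-0.07315843  0.71954379  0.51370094]
[(array([251., 172.]), 450.4, 78.3, 101.1, 61.1, -5.6)]
```

View pics/w_c5c.png

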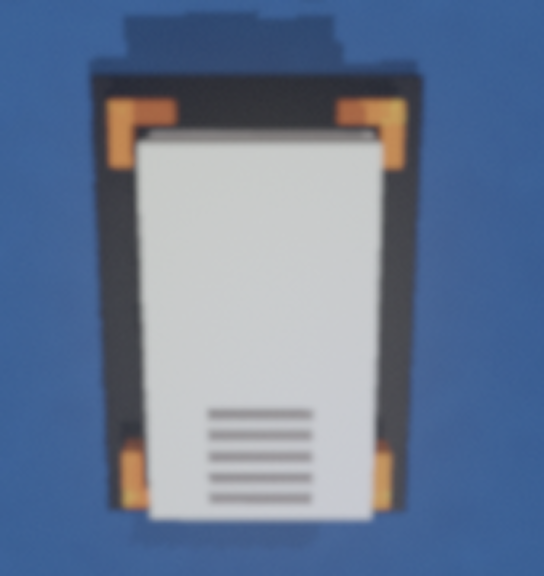

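View pics/s_c5c.png

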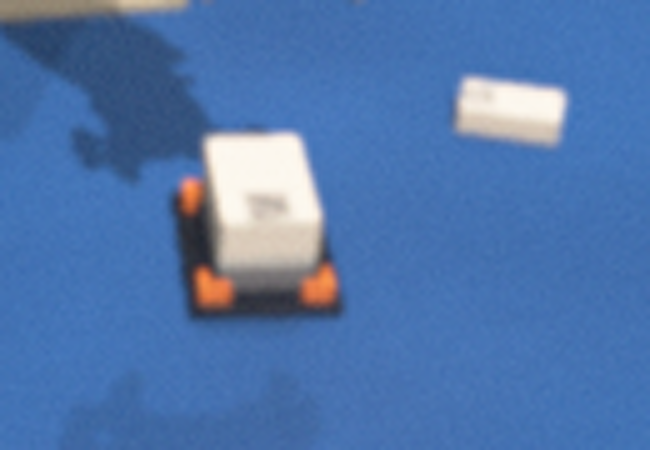

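View pics/t_c5.png

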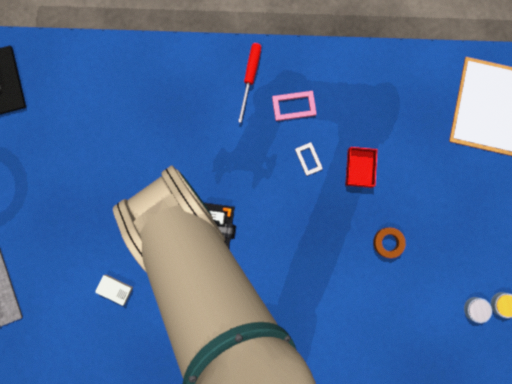

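The wrist crop shows the cover square on the stack: (450.4, 78.3, −5.6°), against the frame at (450.0, 78.4, −6.0°). The scene crop shows it flat, with the robot clear. In the top view the driver (250,80), bin (362,167) and tape (390,242) are at their original pixels. Handing in.

```bash
python3 -c "
from cell import ctrl
print(ctrl.finish_job())"
```

```text
the job is handed in; nothing more can be done
None
```

I assembled the housing in the nest in the order asked (tray, board with its block up, frame, white cover) and handed it in at about 29 s. The arm had released everything and was clear of the stack.

**Alignment:** the last wrist-camera readings for tray, frame and cover agree within 0.5 mm and 0.4°, and each part's size read as expected for its height:

| Part | Centre x (mm) | Centre y (mm) | Long-side angle |
|---|---|---|---|
| Tray | 450.2 | 78.3 | −5.9° |
| Frame | 450.0 | 78.4 | −6.0° |
| Cover | 450.4 | 78.3 | −5.6° |

**Board:** it sat inside the tray, about 9.7 mm from the tray's far outer edge (10 mm nominal) just before I released it. I checked it only by eye after that.

**Bystanders:** the tape, bin and screwdriver showed at the same pixels in the top view at the end as at the start. I never touched the look-alike parts.

**Disagreements:**
- The wrist camera read about 1.2 mm off the gripper's centre line, and up to 2–3 mm away from the top camera along the parts' length. I relied on wrist-to-wrist comparisons for alignment.
- The tool tilt grew to about 2° over the job. The parts looked flat after release.
- I had no close side view of the finished stack, so flatness rests on the wrist measurement and the scene picture.

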